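# Flip the stock tags to match the bins

## Task

Each of the three bins on the stock board has a hinged tag in front of it; push the tags over so that only the full bins show green to the robot and the bin that is not full shows red, each tag swung fully over to its side. Push each wrong tag gently with a fingertip or the outside of the fingers: do not grip a tag or force it against its stop, and leave the things lying round the board where they are.

Things in the scene. Friction and masses are not known exactly. Their poses are not given: they have to be found in the camera images.
- board: the stock board: fixed plywood base 240 x 520 x 12 mm lying on the worktop; origin at the centre of its underside, x across it (away from the robot), y along it (to the robot's left). Three bays at y = +170, 0 and -170 mm: in each a tag post at x = -85 mm and behind it, at x = +55 mm, a grey bin. The post and the bin of a bay are interchanged freely with those of other bays from run to run; posts and bins are fixed during a run and turned like the board.
- bin_a: FULL grey open bin, 110 (x) x 130 (y) x 35 mm, standing on the board; origin at the centre of its underside; filled with six wooden knobs that stand 7 mm above the rim
- bin_b: FULL grey open bin, 110 (x) x 130 (y) x 35 mm, standing on the board; origin at the centre of its underside; filled with six wooden knobs that stand 7 mm above the rim
- bin_c: NOT FULL (nearly empty) grey open bin, 110 (x) x 130 (y) x 35 mm, standing on the board; origin at the centre of its underside; holds a single wooden knob
- tag_a_hinge (a point): point on the upright hinge axis of a tag, at the mid-height of the tag (66 mm above the worktop); axes like the board's. The steel post (7 mm thick) rises to 104 mm above the worktop. The tag belongs to the bin straight behind it, 140 mm away along the board's +x; 85 mm of free space between the post and that bin's front wall. Posts stand 170 mm apart
- tag_a (a joint): swing of that tag (rad), a stiff upright card 3 mm thick, 60 mm tall (36 to 96 mm above the worktop), reaching from 6 to 56 mm from the hinge axis. 0: points along the board's +y (robot's left), RED face to the robot; pi/2: points straight at the robot (-x); pi: points along -y (robot's right), GREEN face to the robot. Hard stops at 0 and pi, so it swings only over the robot's side. Light friction (0.02 N m, about 0.5 N at the free edge) keeps it wherever it is left
- tag_a_edge (a point): middle of the free vertical edge of that tag, 56 mm from the hinge axis, 66 mm above the worktop
- tag_b_hinge (a point): point on the upright hinge axis of a tag, at the mid-height of the tag (66 mm above the worktop); axes like the board's. The steel post (7 mm thick) rises to 104 mm above the worktop. The tag belongs to the bin straight behind it, 140 mm away along the board's +x; 85 mm of free space between the post and that bin's front wall. Posts stand 170 mm apart
- tag_b (a joint): swing of that tag (rad), a stiff upright card 3 mm thick, 60 mm tall (36 to 96 mm above the worktop), reaching from 6 to 56 mm from the hinge axis. 0: points along the board's +y (robot's left), RED face to the robot; pi/2: points straight at the robot (-x); pi: points along -y (robot's right), GREEN face to the robot. Hard stops at 0 and pi, so it swings only over the robot's side. Light friction (0.02 N m, about 0.5 N at the free edge) keeps it wherever it is left
- tag_b_edge (a point): middle of the free vertical edge of that tag, 56 mm from the hinge axis, 66 mm above the worktop
- tag_c_hinge (a point): point on the upright hinge axis of a tag, at the mid-height of the tag (66 mm above the worktop); axes like the board's. The steel post (7 mm thick) rises to 104 mm above the worktop. The tag belongs to the bin straight behind it, 140 mm away along the board's +x; 85 mm of free space between the post and that bin's front wall. Posts stand 170 mm apart
- tag_c (a joint): swing of that tag (rad), a stiff upright card 3 mm thick, 60 mm tall (36 to 96 mm above the worktop), reaching from 6 to 56 mm from the hinge axis. 0: points along the board's +y (robot's left), RED face to the robot; pi/2: points straight at the robot (-x); pi: points along -y (robot's right), GREEN face to the robot. Hard stops at 0 and pi, so it swings only over the robot's side. Light friction (0.02 N m, about 0.5 N at the free edge) keeps it wherever it is left
- tag_c_edge (a point): middle of the free vertical edge of that tag, 56 mm from the hinge axis, 66 mm above the worktop
- sanding_block: bystander: sanding block 61 x 117 x 35 mm; origin at the centre of its underside
- filler_tin: bystander: filler tin, 65 mm across, 62 mm tall; origin at the centre of its underside
- loose_knob: bystander: loose wooden knob, 39 mm across, 37 mm tall, lying beside the left end of the board; origin at the centre of its underside
- pencil: bystander: red carpenter's pencil 14 x 172 x 8 mm, beside the right end of the board; origin at the centre of its underside

How it is judged:
By the outcome, as a careful person would: the job done as asked, in the order asked, and still so for the second after the job is handed in, with the robot touching nothing.
It also fails if it takes over 61 s, if anything falls off the work surface, if the arm or the gripper's body presses on something with over 40 N, if the wrist force passes 120 N, or if a joint passes its speed limit or range.

## Robot

A 6-joint arm with a two-finger parallel gripper is mounted at the origin on a cart in front of the work surface, level with it; the furniture and walls round the work are solid. World frame = base frame: x ahead of the robot, y to its left, z up, the work surface at z = 0. Lengths are in m, angles in degrees, forces in N, time in s.
With the tool pointing down it reaches from about 0.15 to 0.775 m from the base axis. Payload 6.1 kg.
Tool frame: the origin (TCP) lies at the very end of the fingers, on their centre line; the grasp point (between the pads) lies 19 mm behind it; z points along the fingers, y is the line along which they close (so a half turn about z gives the same grasp; the last joint's range is limited). The gripper opens to 85 mm and grips with 20 to 120 N. Pads are 22 mm wide; open, the fingers measure 114 mm over their backs; the gripper's body (76 mm by 85 mm) begins 54 mm behind the grasp point. The pads swing forward as they close: fully open they stand 13 mm farther back than shut.
Start: joints at [76.49, 7.208, -2.269, 80.523, 0, 90], TCP at [0.123, 0.51, 0.231] pointing down, gripper open.
Joint ranges: [-155.77, 155.77], [-54.66, 111.73], [-72.52, 77.12], [-102.08, 115.82], [-83.92, 84.16], [-180, 180]. Speed limits (degrees/s): [136.94, 136.94, 172.46, 180, 180, 180].

## Interface

Orientations are given as [roll, pitch, yaw] about the fixed x, y, z axes, in that order (R = Rz(yaw) Ry(pitch) Rx(roll)).
In Python, from bench import * gives the robot as it stands.
- The arm moves only by the tool send_rows, never from a script. Its argument "moves" is a list of rows, each an object with "fingers": the finger opening in m, from 0 to 0.0854; "delta_pos": the shift along the tool's x, y, z in m, a list of three; "turn": the turn about the tool's z in degrees. A call has exactly 5 rows; each row is the pose to reach, as a shift and turn from the pose commanded when the call began, along the tool's axes at that moment; what a row does not reach only later rows make up. A row lasts 1/8 s, in which the tool goes at most 62.5 mm and 10.7 degrees, less where a joint would pass 70% of its speed; a pose out of reach is approached as far as the arm can. A call with a gripper value outside its range is refused whole. The fingers move at their own pace and stop on an object; the grip force is fixed at half the most. Time passes only in rows, so rows that repeat a pose let the fingers close, or fill a call up. It gives the time, the measured TCP pose, the force, the opening and the grip force at its end, in the units of the state.
- state(): the state, without advancing time (a new reading comes with each control period).
- camera(name): name is "side" or "top"; returns a dict with "img" (400x640x3 uint8, blue, green, red), "intrinsics" (3x3 intrinsics, pixels), "extrinsics" (4x4, takes a point from world to camera coordinates). Camera axes: x right, y down, z forward; pixel columns grow to the right and rows downward; lengths in m; the calibration is good to about 2 mm. A picture is of the moment at which its call begins. There is no depth.
- finish_job(): hands the job in; it is judged then, once.
The state is a dict: "time_s": time; "joint_pos": joint angles; "joint_velocities": joint speeds; "joint_efforts": joint torques, N m; "tool_pos": TCP position; "tool_rot": TCP orientation; "ft_force": force on the tool from outside, world axes, zero at the start; "ft_torque": the same for the moment, N m; "opening": finger opening in m; "gripper_force": force on a finger pad.
Only numpy, scipy, OpenCV 4.12 (cv2) and the standard library are available. Lean on these libraries where they do the work, as an engineer would, in place of code of your own. Each camera call takes 0.05 s, during which the arm holds its last target. There are 200 camera calls.

## Working session

There is one attempt and no reset: what is moved stays moved. The work goes in short steps, Python scripts to look and compute and a tool call to move; the robot and the scene stay as the last step left them, time stands still between calls to the robot, and variables do not carry over. Pictures are saved under pics/ and viewed, at most 10 in all, crops included, and the job is handed in when it is done.

Besides the shell and the picture viewer there is one more tool, called after "Call:" as a command line: name --argument value ..., lists and objects as JSON in quotes. send_rows: Moves the arm, as the interface text tells. Its arguments: {"type":"object","properties":{"moves":{"type":"array","items":{"type":"object","properties":{"fingers":{"type":"number"},"delta_pos":{"type":"array","items":{"type":"number"}},"turn":{"type":"number"}}}}},"required":["moves"]}

```bash
mkdir -p pics
python3 - <<'E'
from bench import *
import cv2,numpy as np
s=state();print(s['time_s'],s['tool_pos'],s['tool_rot'],s['opening'])
for n in("top","side"):
    c=camera(n);cv2.imwrite(f"pics/{n}0.png",c["img"]);print(n,c["intrinsics"].tolist() if hasattr(c["intrinsics"],'tolist') else c["intrinsics"],np.round(c["extrinsics"],3).tolist())
E
```

```text
0.0 [0.12256031 0.51007388 0.23053115] [-1.79909287e+02  6.99009303e-04  1.66489266e+02] 0.08506179889113194
top [[373.1178016228115, 0.0, 315.70738975454185], [0.0, 373.1178016228115, 198.8277504964738], [0.0, 0.0, 1.0]] [[0.019, -1.0, 0.018, -0.018], [-0.991, -0.021, -0.134, 0.592], [0.134, -0.016, -0.991, 1.123], [0.0, 0.0, 0.0, 1.0]]
side [[462.8054005680121, 0.0, 316.89717973170025], [0.0, 462.8054005680121, 202.4524920797201], [0.0, 0.0, 1.0]] [[0.847, -0.531, -0.026, -0.51], [-0.269, -0.386, -0.882, 0.219], [0.458, 0.754, -0.47, 1.222], [0.0, 0.0, 0.0, 1.0]]
```

View pics/top0.png

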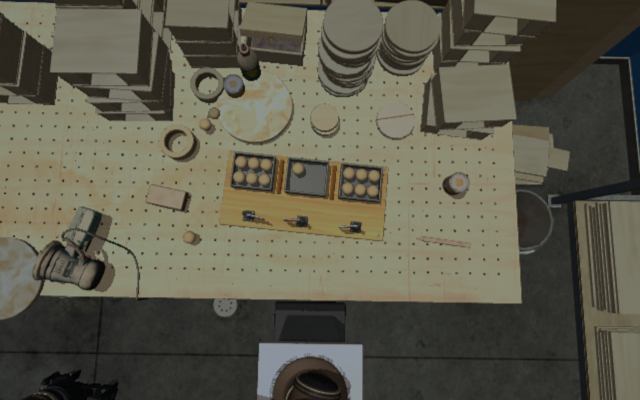

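View pics/side0.png

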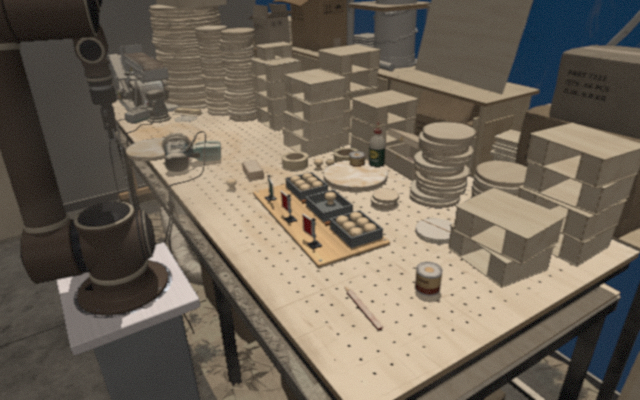

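The top view shows the board corners near (232,151), (388,168), (383,240) and (220,223). The middle bin, at (307,177), holds one knob and the outer two are full. The tags are near (255,217), (297,221) and (350,228). I'll zoom in on them.

Run:
```python
import cv2,numpy as np
a=cv2.imread("pics/top0.png")[195:245,215:395];b=cv2.imread("pics/side0.png")[165:265,250:390]
a=cv2.resize(a,(792,220),interpolation=cv2.INTER_CUBIC);b=cv2.resize(b,(504,360),interpolation=cv2.INTER_CUBIC)
o=np.zeros((590,792,3),np.uint8);o[:220]=a;o[225:585,:504]=b
cv2.imwrite("pics/crop0.png",cv2.convertScaleAbs(o,alpha=1.4))
```

```text
(no output)
```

View pics/crop0.png

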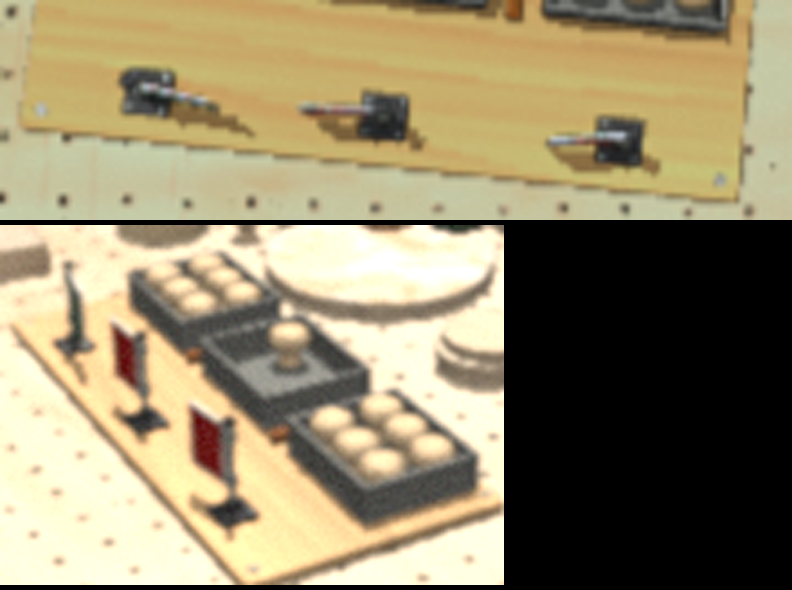

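Left tag points right, showing green, and its bin is full, so it's correct. Middle tag points left, showing red, which is also correct. Right tag points left, showing red, but its bin is full, so it's wrong. Next I'll check how far each tag has swung by rectifying both views onto the tag-top plane in board axes.

```bash
cat > h.py <<'E'
import cv2,numpy as np
def ray(c,uv,z):
    K,E=np.array(c["intrinsics"]),np.array(c["extrinsics"]);R,t=E[:3,:3],E[:3,3]
    uv=np.atleast_2d(uv);d=(R.T@np.linalg.inv(K)@np.c_[uv,np.ones(len(uv))].T).T;o=-R.T@t
    return o+d*((z-o[2])/d[:,2])[:,None]
def proj(c,P):
    E=np.array(c["extrinsics"]);q=np.array(c["intrinsics"])@(E[:3,:3]@np.atleast_2d(P).T+E[:3,3:]);return (q[:2]/q[2]).T
def rect(c,B,yaw,cen,z,half=62.5,s=2):
    # panel: up = board +x, left = board +y ; centre = cen (board coords m)
    R=np.array([[np.cos(yaw),-np.sin(yaw)],[np.sin(yaw),np.cos(yaw)]])
    n=int(2*half*s);src=[];dst=[]
    for i in(-1,1):
        for j in(-1,1):
            p=R@(np.array(cen)+np.array([i,j])*half/1000)+B
            src.append(proj(c,[p[0],p[1],z])[0]);dst.append([n/2-j*n/2,n/2-i*n/2])
    return cv2.warpPerspective(c["img"],cv2.getPerspectiveTransform(np.float32(src),np.float32(dst)),(n,n),flags=cv2.INTER_CUBIC)
E
python3 - <<'E'
from bench import *
from h import *
c=camera("top");im=c["img"]
hsv=cv2.cvtColor(im,cv2.COLOR_BGR2HSV)
print([hsv[p[1],p[0]].tolist() for p in((270,200),(330,210),(235,205),(200,230),(400,260),(430,200))])
s=camera("side")
m=((hsv[...,1]>95)&(hsv[...,0]>12)&(hsv[...,0]<32)&(hsv[...,2]>80)).astype(np.uint8)
m[:140]=0;m[250:]=0;m[:,:210]=0;m[:,400:]=0
m=cv2.morphologyEx(m,cv2.MORPH_OPEN,np.ones((3,3)))
m=cv2.morphologyEx(m,cv2.MORPH_CLOSE,np.ones((9,9)))
cn=max(cv2.findContours(m,0,1)[0],key=cv2.contourArea)
w=ray(c,cn[:,0,:].astype(float),0.012)[:,:2]
r=cv2.minAreaRect((w*1000).astype(np.float32));print(r)
b=cv2.boxPoints(r);e=[b[1]-b[0],b[2]-b[1]];e=max(e,key=np.linalg.norm);e=e*np.sign(e[1])
yaw=np.arctan2(-e[0],e[1]);B=np.array(r[0])/1000
print("yaw",np.degrees(yaw),B)
np.savez("board.npz",B=B,yaw=yaw)
R=np.array([[np.cos(yaw),-np.sin(yaw)],[np.sin(yaw),np.cos(yaw)]])
for y in(.17,0,-.17):print(R@[-.085,y]+B, proj(c,[*(R@[-.085,y]+B),.104]))
o=np.vstack([np.hstack([rect(k,B,yaw,(-.085,y),.096) for y in(.17,0,-.17)]) for k in(c,s)])
for x in(125,375,625):
    for y in(125,375):
        cv2.circle(o,(x,y),3,(255,0,255),1); cv2.line(o,(x-112,y),(x-100,y),(255,255,0),1);cv2.line(o,(x+112,y),(x+100,y),(255,255,0),1)
cv2.imwrite("pics/r0.png",cv2.convertScaleAbs(o,alpha=1.3))
E
```

```text
[[24, 111, 142], [23, 111, 143], [21, 119, 142], [29, 52, 141], [32, 45, 143], [27, 49, 141]]
((607.2717895507812, 29.025375366210938), (517.2734985351562, 238.99130249023438), 85.16091918945312)
yaw -4.8390756 [0.60727179 0.02902538]
[0.53691553 0.20558981] [[243.31475643 213.13352113]]
[0.52257477 0.03619576] [[301.25191659 219.21642169]]
[ 0.508234   -0.13319829] [[359.11184874 225.29121397]]
```

View pics/r0.png

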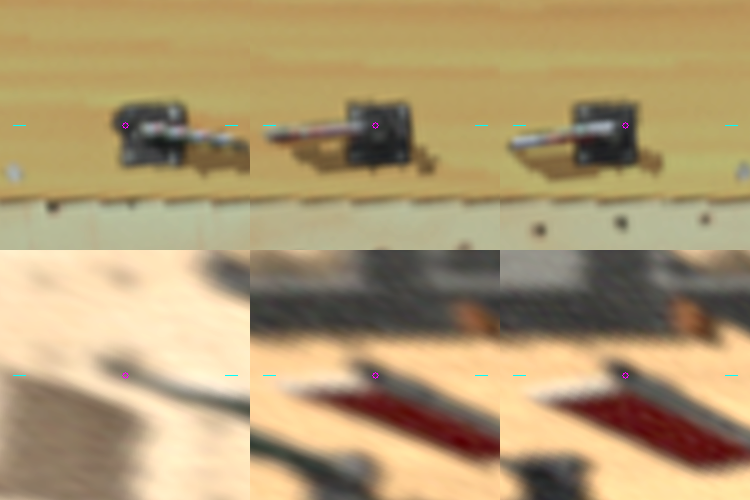

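All three tags look a few degrees short of their stops: about 5° left, 4–5° middle and 10° right. The right tag must be swung over, so I'll go there first with the fingers closed, turned to the board's axes.

Call:
send_rows --moves '[{"fingers":0,"delta_pos":[-0.04,-0.035,0],"turn":10},{"fingers":0,"delta_pos":[-0.08,-0.07,0],"turn":20},{"fingers":0,"delta_pos":[-0.12,-0.105,0],"turn":30},{"fingers":0,"delta_pos":[-0.16,-0.14,0],"turn":40},{"fingers":0,"delta_pos":[-0.2,-0.175,0],"turn":50}]'

```text
time_s: 0.82
tool_pos: [0.2768, 0.2921, 0.2313]
tool_rot: [180.0, -0.0, 116.2]
ft_force: [0.6, 0.0, 0.4]
opening: 0.0002
gripper_force: 0.0
```

```bash
cat > t.py <<'E'
from bench import *
import numpy as np,sys
from scipy.spatial.transform import Rotation as Ro
d=np.load("board.npz");B,yaw=d["B"],float(d["yaw"])
def Rb(): return np.array([[np.cos(yaw),-np.sin(yaw)],[np.sin(yaw),np.cos(yaw)]])
s=state();p=np.array(s["tool_pos"]);R=Ro.from_euler("xyz",s["tool_rot"],degrees=True).as_matrix()
ft=np.round(s["ft_force"],2)
print("t",s["time_s"],"pos",np.round(p,4),"yaw",round(s["tool_rot"][2],1),"open",round(s["opening"],4),"F",ft,"j6",round(s["joint_pos"][5],1))
by=float(sys.argv[1])   # bay y
rel=Rb().T@(p[:2]-B)-[-.085,by];print("rel to hinge (board)",np.round(rel,4))
if len(sys.argv)>2:
    t=Rb()@(np.array([float(sys.argv[2]),float(sys.argv[3])])+[-.085,by])+B
    print("tool delta",np.round(R.T@(np.array([*t,float(sys.argv[4])])-p),4))
E
python3 t.py -.17 .045 .038 .22
```

```text
t 0.825 pos [0.2768 0.2921 0.2313] yaw 116.2 open 0.0002 F [0.57 0.05 0.42] j6 110.4
rel to hinge (board) [-0.2665  0.4043]
tool delta [-0.4744  0.0781  0.0113]
```

Call:
send_rows --moves '[{"fingers":0,"delta_pos":[-0.05,0.01,0],"turn":8},{"fingers":0,"delta_pos":[-0.1,0.02,0],"turn":16},{"fingers":0,"delta_pos":[-0.155,0.03,0],"turn":24},{"fingers":0,"delta_pos":[-0.21,0.04,0],"turn":31},{"fingers":0,"delta_pos":[-0.265,0.05,0],"turn":31.3}]'

```text
time_s: 1.45
tool_pos: [0.44, 0.077, 0.2314]
tool_rot: [180.0, -0.0, 85.1]
ft_force: [1.0, 1.5, -0.7]
opening: -0.0002
gripper_force: 0.0
```

```bash
python3 t.py -.17 .045 .038 .22
```

```text
t 1.45 pos [0.44   0.077  0.2314] yaw 85.1 open -0.0002 F [ 0.99  1.52 -0.69] j6 104.8
rel to hinge (board) [-0.0857  0.2037]
tool delta [-0.1656  0.1309  0.0114]
```

Call:
send_rows --moves '[{"fingers":0,"delta_pos":[-0.04,0.033,0],"turn":0},{"fingers":0,"delta_pos":[-0.085,0.066,0],"turn":0},{"fingers":0,"delta_pos":[-0.125,0.1,0],"turn":0},{"fingers":0,"delta_pos":[-0.16,0.13,0],"turn":0},{"fingers":0,"delta_pos":[-0.16,0.13,0.01],"turn":0}]'

```text
time_s: 2.08
tool_pos: [0.5568, -0.0941, 0.2205]
tool_rot: [180.0, 0.0, 85.0]
ft_force: [-0.4, 0.5, -0.3]
opening: 0.0001
gripper_force: 0.0
```

```bash
python3 t.py -.17 .045 .038 .065
python3 - <<'E'
from bench import *
from h import *
d=np.load("board.npz");c=camera("top");s=camera("side")
a=c["img"][150:245,270:400];b=s["img"][100:270,240:390]
o=np.zeros((590,800,3),np.uint8);o[:292,:400]=cv2.resize(a,(400,292),interpolation=2);o[:453,400:]=cv2.resize(b,(400,453),interpolation=2)
cv2.imwrite("pics/v1.png",cv2.convertScaleAbs(o,alpha=1.3))
E
```

```text
t 2.075 pos [ 0.5568 -0.0941  0.2205] yaw 85.0 open 0.0001 F [-0.42  0.52 -0.33] j6 85.4
rel to hinge (board) [0.0451 0.0431]
tool delta [-5.000e-03 -1.000e-04  1.555e-01]
```

View pics/v1.png

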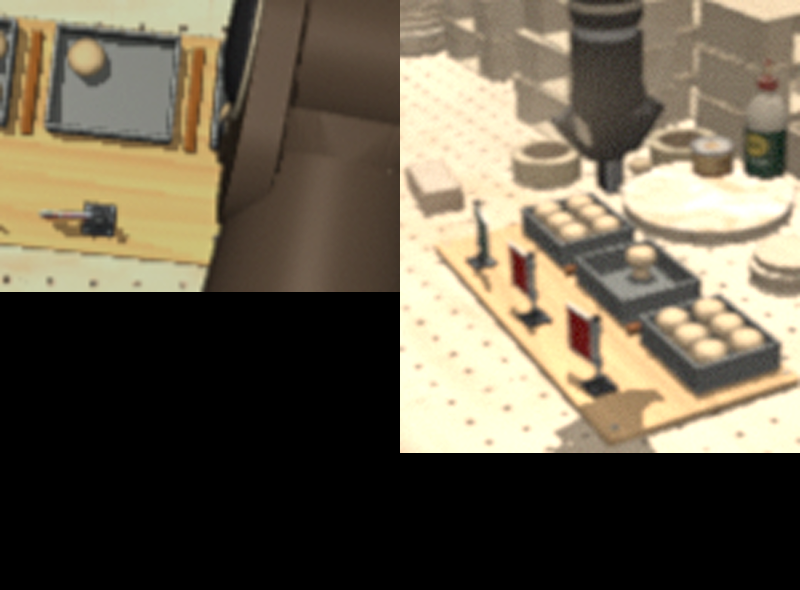

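Top view: the arm hides the right bay at this point. Side view: the closed fingers hang where expected above the right tag, and the tags haven't changed. I'll descend behind the right tag, on the bin side.

Call:
send_rows --moves '[{"fingers":0,"delta_pos":[-0.005,0,0.03],"turn":0},{"fingers":0,"delta_pos":[-0.005,0,0.07],"turn":0},{"fingers":0,"delta_pos":[-0.005,0,0.11],"turn":0},{"fingers":0,"delta_pos":[-0.005,0,0.145],"turn":0},{"fingers":0,"delta_pos":[-0.005,0,0.155],"turn":0}]'

```text
time_s: 2.8
tool_pos: [0.5527, -0.0951, 0.0645]
tool_rot: [-179.8, -0.0, 85.3]
ft_force: [-0.9, 0.9, 1.1]
opening: -0.0002
gripper_force: 0.0
```

```bash
python3 t.py -.17 .017 .038 .065
```

```text
t 2.8 pos [ 0.5527 -0.0951  0.0645] yaw 85.3 open -0.0002 F [-0.91  0.93  1.14] j6 84.9
rel to hinge (board) [0.0411 0.0417]
tool delta [-0.0037 -0.0241 -0.0004]
```

Call:
send_rows --moves '[{"fingers":0,"delta_pos":[-0.002,-0.016,0],"turn":0},{"fingers":0,"delta_pos":[-0.001,-0.028,0],"turn":0},{"fingers":0,"delta_pos":[0.001,-0.037,0],"turn":0},{"fingers":0,"delta_pos":[0.001,-0.048,0],"turn":0},{"fingers":0,"delta_pos":[-0.001,-0.058,0],"turn":0}]'

```text
time_s: 3.42
tool_pos: [0.4965, -0.0927, 0.0668]
tool_rot: [179.9, 0.0, 85.2]
ft_force: [0.8, -0.3, -0.7]
opening: -0.0002
gripper_force: 0.3
```

```bash
python3 t.py -.17 -.038 .017 .065
```

```text
t 3.425 pos [ 0.4965 -0.0927  0.0668] yaw 85.2 open -0.0002 F [ 0.84 -0.35 -0.74] j6 84.2
rel to hinge (board) [-0.0151  0.0394]
tool delta [-0.0223 -0.023   0.0017]
```

Call:
send_rows --moves '[{"fingers":0,"delta_pos":[-0.006,-0.009,0],"turn":0},{"fingers":0,"delta_pos":[-0.013,-0.017,0],"turn":0},{"fingers":0,"delta_pos":[-0.022,-0.023,0],"turn":0},{"fingers":0,"delta_pos":[-0.033,-0.026,0],"turn":0},{"fingers":0,"delta_pos":[-0.044,-0.026,0],"turn":0}]'

```text
time_s: 4.05
tool_pos: [0.4672, -0.1352, 0.0663]
tool_rot: [-180.0, -0.0, 85.2]
ft_force: [0.6, 0.3, -0.5]
opening: -0.0
gripper_force: 0.3
```

```bash
python3 t.py -.17 -.0262 -.0323 .065
```

```text
t 4.05 pos [ 0.4672 -0.1352  0.0663] yaw 85.2 open -0.0 F [ 0.64  0.29 -0.47] j6 78.7
rel to hinge (board) [-0.0407 -0.0055]
tool delta [-0.0268  0.0145  0.0013]
```

Call:
send_rows --moves '[{"fingers":0,"delta_pos":[-0.009,0.002,0],"turn":0},{"fingers":0,"delta_pos":[-0.019,0.007,0],"turn":0},{"fingers":0,"delta_pos":[-0.027,0.014,0],"turn":0},{"fingers":0,"delta_pos":[-0.03,0.018,0],"turn":0},{"fingers":0,"delta_pos":[-0.03,0.018,0],"turn":0}]'

```text
time_s: 4.68
tool_pos: [0.4832, -0.1661, 0.0662]
tool_rot: [-180.0, 0.0, 85.2]
ft_force: [-1.0, -0.2, -0.6]
opening: -0.0002
gripper_force: 0.0
```

```bash
python3 t.py -.17 -.017 -.038 .065
python3 - <<'E'
from bench import *
from h import *
d=np.load("board.npz");c=camera("top");s=camera("side");B,y=d["B"],float(d["yaw"])
p=[cv2.resize(rect(c,B,y,(-.085,-.17),.096),(400,400)),cv2.resize(s["img"][190:270,280:360],(400,400),interpolation=2)]
cv2.imwrite("pics/v2.png",cv2.convertScaleAbs(np.hstack(p),alpha=1.4))
E
```

```text
t 4.675 pos [ 0.4832 -0.1661  0.0662] yaw 85.2 open -0.0002 F [-1.02 -0.15 -0.56] j6 75.9
rel to hinge (board) [-0.0221 -0.0349]
tool delta [-0.0031  0.0051  0.0012]
```

View pics/v2.png

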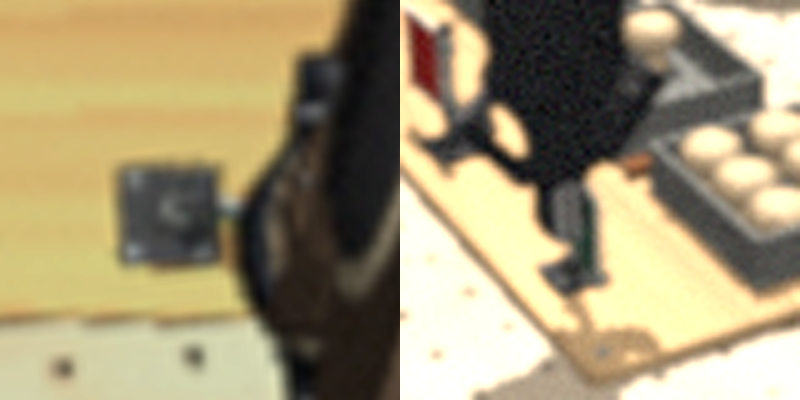

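The tag is over on the right side (green face, right picture around (590,240)) with the finger in front of it. I'll creep the last millimetres and watch the force.

Call:
send_rows --moves '[{"fingers":0,"delta_pos":[-0.001,0.001,0],"turn":0},{"fingers":0,"delta_pos":[-0.002,0.002,0],"turn":0},{"fingers":0,"delta_pos":[-0.003,0.003,0],"turn":0},{"fingers":0,"delta_pos":[-0.003,0.004,0],"turn":0},{"fingers":0,"delta_pos":[-0.003,0.004,0],"turn":0}]'

```text
time_s: 5.4
tool_pos: [0.4866, -0.1692, 0.0663]
tool_rot: [-180.0, 0.0, 85.2]
ft_force: [0.9, -0.1, -0.6]
opening: -0.0
gripper_force: 0.1
```

```bash
python3 t.py -.17 -.014 -.038 .065
```

```text
t 5.4 pos [ 0.4866 -0.1692  0.0663] yaw 85.2 open -0.0 F [ 0.89 -0.07 -0.61] j6 75.6
rel to hinge (board) [-0.0185 -0.0377]
tool delta [-0.0003  0.0045  0.0013]
```

Call:
send_rows --moves '[{"fingers":0,"delta_pos":[0,0.001,0],"turn":0},{"fingers":0,"delta_pos":[0,0.002,0],"turn":0},{"fingers":0,"delta_pos":[0,0.0025,0],"turn":0},{"fingers":0,"delta_pos":[0,0.0025,0],"turn":0},{"fingers":0,"delta_pos":[0,0.0025,0],"turn":0}]'

```text
time_s: 6.02
tool_pos: [0.4891, -0.1693, 0.0663]
tool_rot: [180.0, -0.0, 85.2]
ft_force: [-0.1, 0.3, 0.5]
opening: 0.0003
gripper_force: 0.1
```

Call:
send_rows --moves '[{"fingers":0,"delta_pos":[0,0.0005,0],"turn":0},{"fingers":0,"delta_pos":[0,0.001,0],"turn":0},{"fingers":0,"delta_pos":[0,0.001,0],"turn":0},{"fingers":0,"delta_pos":[0,0.001,0],"turn":0},{"fingers":0,"delta_pos":[0,0.001,0],"turn":0}]'

```text
time_s: 6.65
tool_pos: [0.4901, -0.1694, 0.0663]
tool_rot: [180.0, -0.0, 85.2]
ft_force: [0.2, -0.4, -0.3]
opening: 0.0001
gripper_force: 0.1
```

Call:
send_rows --moves '[{"fingers":0,"delta_pos":[0,0.0005,0],"turn":0},{"fingers":0,"delta_pos":[0,0.001,0],"turn":0},{"fingers":0,"delta_pos":[0,0.0015,0],"turn":0},{"fingers":0,"delta_pos":[0,0.0015,0],"turn":0},{"fingers":0,"delta_pos":[0,0.0015,0],"turn":0}]'

```text
time_s: 7.28
tool_pos: [0.4906, -0.1695, 0.0662]
tool_rot: [-179.9, 0.0, 85.2]
ft_force: [-5.2, -1.0, 3.2]
opening: -0.0003
gripper_force: 2.7
```

```bash
python3 - <<'E'
from bench import *
from h import *
F=[];I=[]
for i in range(6):
    I.append(camera("side")["img"][150:300,240:420]);F.append(state()["ft_force"])
print(np.mean(F,0),np.std(F,0))
E
python3 t.py -.17
```

```text
[-5.08394086 -0.34083653  2.95315937] [0.43599174 0.44785444 0.40898343]
t 7.575 pos [ 0.4906 -0.1695  0.0662] yaw 85.2 open -0.0001 F [-4.74  0.04  3.57] j6 75.8
rel to hinge (board) [-0.0145 -0.0377]
```

The force rose to 5 N, so the tag is at its stop. I'll back off and rise towards the front of the middle and left tags.

Call:
send_rows --moves '[{"fingers":0,"delta_pos":[0,-0.015,0],"turn":0},{"fingers":0,"delta_pos":[0,-0.045,0],"turn":0},{"fingers":0,"delta_pos":[0,-0.06,-0.03],"turn":0},{"fingers":0,"delta_pos":[0.03,-0.07,-0.075],"turn":0},{"fingers":0,"delta_pos":[0.08,-0.08,-0.1],"turn":0}]'

```text
time_s: 8.2
tool_pos: [0.4186, -0.0832, 0.1685]
tool_rot: [179.8, 0.0, 85.0]
ft_force: [1.7, 0.5, 0.0]
opening: -0.0
gripper_force: 0.0
```

Call:
send_rows --moves '[{"fingers":0,"delta_pos":[0.05,0,0],"turn":0},{"fingers":0,"delta_pos":[0.1,0,0],"turn":0},{"fingers":0,"delta_pos":[0.15,-0.03,0],"turn":0},{"fingers":0,"delta_pos":[0.19,-0.05,0],"turn":0},{"fingers":0,"delta_pos":[0.19,-0.05,0],"turn":0}]'

```text
time_s: 8.82
tool_pos: [0.3833, 0.1124, 0.1664]
tool_rot: [180.0, -0.1, 85.5]
ft_force: [0.1, -0.5, -0.3]
opening: 0.0002
gripper_force: 0.0
```

```bash
python3 t.py .17 -.05 -.04 .065
python3 - <<'E'
from bench import *
from h import *
d=np.load("board.npz");B,y=d["B"],float(d["yaw"])
def avg(n):
    L=[camera(n) for _ in range(4)];c=L[0];c["img"]=np.mean([k["img"] for k in L],0).astype(np.uint8);return c
c=avg("top");s=avg("side")
o=np.vstack([np.hstack([rect(c,B,y,(-.085,k),.096) for k in(.17,0,-.17)]),cv2.resize(s["img"][165:265,240:390],(750,500),interpolation=2)[:350]])
cv2.imwrite("pics/v3.png",cv2.convertScaleAbs(o,alpha=1.4))
E
```

```text
t 8.825 pos [0.3833 0.1124 0.1664] yaw 85.5 open 0.0002 F [ 0.14 -0.53 -0.31] j6 110.8
rel to hinge (board) [-0.1452 -0.1058]
tool delta [0.0652 0.0955 0.1015]
```

View pics/v3.png

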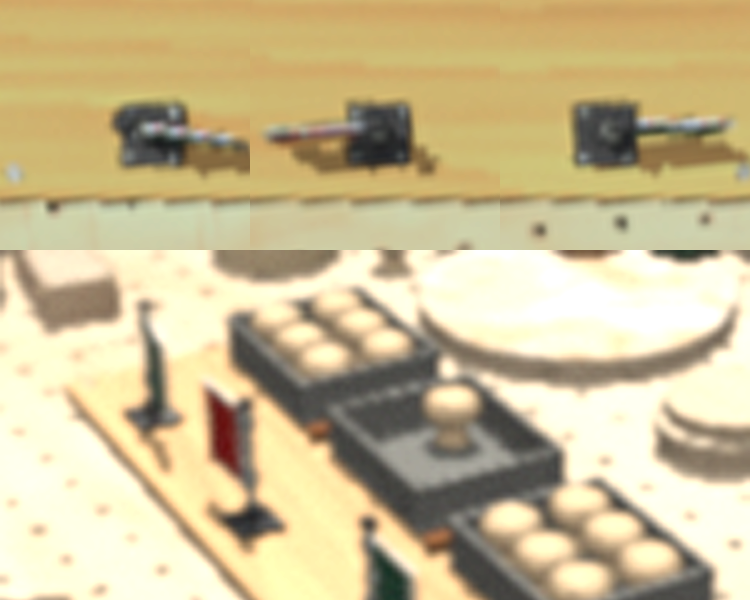

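The right tag is now parallel to the board and green. Left and middle are on the correct sides but about 5° short. I'll nudge each gently towards its stop, starting with the left.

Call:
send_rows --moves '[{"fingers":0,"delta_pos":[0.035,0.04,0.03],"turn":0},{"fingers":0,"delta_pos":[0.065,0.085,0.07],"turn":0},{"fingers":0,"delta_pos":[0.065,0.095,0.1],"turn":0},{"fingers":0,"delta_pos":[0.065,0.11,0.1],"turn":0},{"fingers":0,"delta_pos":[0.065,0.118,0.1],"turn":0}]'

```text
time_s: 9.85
tool_pos: [0.509, 0.1647, 0.0674]
tool_rot: [180.0, -0.0, 85.1]
ft_force: [-0.1, -1.0, 0.8]
opening: -0.0001
gripper_force: 0.0
```

Call:
send_rows --moves '[{"fingers":0,"delta_pos":[0,0.002,0],"turn":0},{"fingers":0,"delta_pos":[0,0.003,0],"turn":0},{"fingers":0,"delta_pos":[0,0.004,0],"turn":0},{"fingers":0,"delta_pos":[0,0.005,0],"turn":0},{"fingers":0,"delta_pos":[0,0.005,0],"turn":0}]'

```text
time_s: 10.48
tool_pos: [0.5125, 0.1649, 0.0664]
tool_rot: [180.0, -0.0, 85.2]
ft_force: [-1.6, -0.5, -0.1]
opening: 0.0003
gripper_force: 0.1
```

```bash
python3 t.py .17 -.016 -.04 .065
```

```text
t 10.475 pos [0.5125 0.1649 0.0664] yaw 85.2 open 0.0003 F [-1.61 -0.47 -0.09] j6 112.6
rel to hinge (board) [-0.0208 -0.0426]
tool delta [0.0026 0.0049 0.0014]
```

Call:
send_rows --moves '[{"fingers":0,"delta_pos":[0,0.001,0],"turn":0},{"fingers":0,"delta_pos":[0,0.002,0],"turn":0},{"fingers":0,"delta_pos":[0,0.003,0],"turn":0},{"fingers":0,"delta_pos":[0,0.003,0],"turn":0},{"fingers":0,"delta_pos":[0,0.003,0],"turn":0}]'

```text
time_s: 11.1
tool_pos: [0.5157, 0.1646, 0.0663]
tool_rot: [180.0, -0.0, 85.2]
ft_force: [0.9, -0.3, -0.1]
opening: -0.0003
gripper_force: 0.0
```

Call:
send_rows --moves '[{"fingers":0,"delta_pos":[0,0.0005,0],"turn":0},{"fingers":0,"delta_pos":[0,0.001,0],"turn":0},{"fingers":0,"delta_pos":[0,0.001,0],"turn":0},{"fingers":0,"delta_pos":[0,0.001,0],"turn":0},{"fingers":0,"delta_pos":[0,0.001,0],"turn":0}]'

```text
time_s: 11.72
tool_pos: [0.5167, 0.1645, 0.0663]
tool_rot: [180.0, -0.0, 85.2]
ft_force: [-0.0, -0.2, -0.6]
opening: -0.0002
gripper_force: 0.1
```

Call:
send_rows --moves '[{"fingers":0,"delta_pos":[0,0.0005,0],"turn":0},{"fingers":0,"delta_pos":[0,0.001,0],"turn":0},{"fingers":0,"delta_pos":[0,0.001,0],"turn":0},{"fingers":0,"delta_pos":[0,0.001,0],"turn":0},{"fingers":0,"delta_pos":[0,0.001,0],"turn":0}]'

```text
time_s: 12.35
tool_pos: [0.5177, 0.1645, 0.0663]
tool_rot: [180.0, -0.0, 85.2]
ft_force: [-0.3, -0.7, 0.5]
opening: -0.0
gripper_force: 0.1
```

```bash
python3 t.py .17; python3 t.py 0 -.05 .04 .065
```

```text
t 12.35 pos [0.5177 0.1645 0.0663] yaw 85.2 open -0.0 F [-0.29 -0.68  0.5 ] j6 112.4
rel to hinge (board) [-0.0157 -0.0426]
t 12.35 pos [0.5177 0.1645 0.0663] yaw 85.2 open -0.0 F [-0.29 -0.68  0.5 ] j6 112.4
rel to hinge (board) [-0.0157  0.1274]
tool delta [-0.0874 -0.0344  0.0013]
```

Call:
send_rows --moves '[{"fingers":0,"delta_pos":[0,0.001,0],"turn":0},{"fingers":0,"delta_pos":[0,0.001,0],"turn":0},{"fingers":0,"delta_pos":[0,-0.015,0],"turn":0},{"fingers":0,"delta_pos":[0,-0.035,0],"turn":0},{"fingers":0,"delta_pos":[-0.03,-0.035,0],"turn":0}]'

```text
time_s: 12.98
tool_pos: [0.4784, 0.1383, 0.0663]
tool_rot: [-180.0, -0.0, 85.4]
ft_force: [0.5, -0.7, 0.8]
opening: -0.0004
gripper_force: 0.0
```

Call:
send_rows --moves '[{"fingers":0,"delta_pos":[-0.03,0,0],"turn":0},{"fingers":0,"delta_pos":[-0.057,0,0],"turn":0},{"fingers":0,"delta_pos":[-0.057,0.015,0],"turn":0},{"fingers":0,"delta_pos":[-0.057,0.025,0],"turn":0},{"fingers":0,"delta_pos":[-0.057,0.025,0],"turn":0}]'

```text
time_s: 13.6
tool_pos: [0.5012, 0.0792, 0.0662]
tool_rot: [180.0, -0.0, 85.2]
ft_force: [-0.5, -0.5, -0.6]
opening: -0.0
gripper_force: 0.0
```

```bash
python3 t.py 0 -.016 .04 .065
```

```text
t 13.6 pos [0.5012 0.0792 0.0662] yaw 85.2 open -0.0 F [-0.54 -0.51 -0.58] j6 103.8
rel to hinge (board) [-0.025   0.0411]
tool delta [-0.0011  0.009   0.0012]
```

Call:
send_rows --moves '[{"fingers":0,"delta_pos":[0,0.002,0],"turn":0},{"fingers":0,"delta_pos":[0,0.004,0],"turn":0},{"fingers":0,"delta_pos":[0,0.006,0],"turn":0},{"fingers":0,"delta_pos":[0,0.0075,0],"turn":0},{"fingers":0,"delta_pos":[0,0.0075,0],"turn":0}]'

```text
time_s: 14.22
tool_pos: [0.5079, 0.0779, 0.0663]
tool_rot: [-180.0, 0.0, 85.2]
ft_force: [0.1, 0.7, -0.1]
opening: 0.0003
gripper_force: 0.0
```

Call:
send_rows --moves '[{"fingers":0,"delta_pos":[0,0.0005,0],"turn":0},{"fingers":0,"delta_pos":[0,0.001,0],"turn":0},{"fingers":0,"delta_pos":[0,0.001,0],"turn":0},{"fingers":0,"delta_pos":[0,0.001,0],"turn":0},{"fingers":0,"delta_pos":[0,0.001,0],"turn":0}]'

```text
time_s: 14.85
tool_pos: [0.5088, 0.0778, 0.0663]
tool_rot: [-180.0, 0.0, 85.2]
ft_force: [-0.8, 0.2, 1.3]
opening: -0.0001
gripper_force: 0.2
```

Call:
send_rows --moves '[{"fingers":0,"delta_pos":[0,0.0005,0],"turn":0},{"fingers":0,"delta_pos":[0,0.001,0],"turn":0},{"fingers":0,"delta_pos":[0,0.0015,0],"turn":0},{"fingers":0,"delta_pos":[0,0.0015,0],"turn":0},{"fingers":0,"delta_pos":[0,0.0015,0],"turn":0}]'

```text
time_s: 15.48
tool_pos: [0.5104, 0.0777, 0.0663]
tool_rot: [180.0, 0.0, 85.2]
ft_force: [-0.5, -0.6, 0.4]
opening: -0.0002
gripper_force: 0.1
```

One more half-millimetre, then I'll back off, rise and check.

Call:
send_rows --moves '[{"fingers":0,"delta_pos":[0,0.0007,0],"turn":0},{"fingers":0,"delta_pos":[0,0.0007,0],"turn":0},{"fingers":0,"delta_pos":[0,-0.02,0],"turn":0},{"fingers":0,"delta_pos":[0,-0.06,-0.02],"turn":0},{"fingers":0,"delta_pos":[0,-0.1,-0.06],"turn":0}]'

```text
time_s: 16.1
tool_pos: [0.4086, 0.0858, 0.1255]
tool_rot: [-179.8, 0.1, 85.2]
ft_force: [0.7, -0.7, 0.1]
opening: 0.0002
gripper_force: 0.0
```

Call:
send_rows --moves '[{"fingers":0,"delta_pos":[0,-0.03,-0.03],"turn":0},{"fingers":0,"delta_pos":[0.02,-0.04,-0.06],"turn":0},{"fingers":0,"delta_pos":[0.03,-0.04,-0.06],"turn":0},{"fingers":0,"delta_pos":[0.03,-0.04,-0.06],"turn":0},{"fingers":0,"delta_pos":[0.03,-0.04,-0.06],"turn":0}]'

```text
time_s: 16.73
tool_pos: [0.373, 0.119, 0.185]
tool_rot: [-179.9, 0.1, 85.2]
ft_force: [-0.3, -0.4, -0.7]
opening: -0.0001
gripper_force: 0.0
```

```bash
python3 t.py 0
python3 - <<'E'
from bench import *
from h import *
d=np.load("board.npz");B,y=d["B"],float(d["yaw"])
c=camera("top");s=camera("side")
o=np.vstack([np.hstack([rect(c,B,y,(-.085,k),.096) for k in(.17,0,-.17)]),cv2.resize(s["img"][165:265,240:390],(750,500),interpolation=2)[:350]])
cv2.imwrite("pics/v4.png",cv2.convertScaleAbs(o,alpha=1.4))
E
```

```text
t 16.725 pos [0.373 0.119 0.185] yaw 85.2 open -0.0001 F [-0.28 -0.4  -0.73] j6 112.5
rel to hinge (board) [-0.156   0.0699]
```

View pics/v4.png

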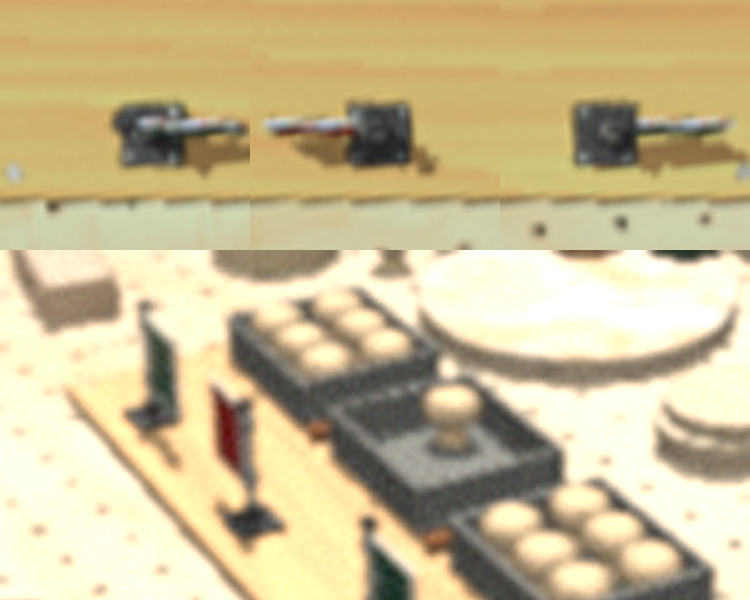

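All three tags now lie parallel to the board: left green, middle red, right green. The arm is clear of everything, so I'll hand the job in.

```bash
python3 -c "
from bench import *
print(finish_job())"
```

```text
the job is handed in; nothing more can be done
None
```

The job is handed in: both full bins (left and right) show green and the nearly empty middle bin shows red. All three tags lie parallel to the board, and the arm is clear of everything.

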